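# Shut the tool steriliser and start its lamp

### The job

Get the tool steriliser running. Lift the red knob on its folding lid stay until the knee is well past centre and unlocked, then lower the lid gently until it is fully shut. Then take the pen from its slanted well, press the far end of the green rocker fully down with the pen, keeping the fingers off all the rockers and the other two rockers off, and stand the pen back in its well, same end down; leave the things standing around where they are.

Things in the scene. Friction and masses are not known exactly. Their poses are not given: they have to be found in the camera images.
- steriliser: White open-topped box 200 (x) x 280 (y) x 70 mm high, fixed, walls 5 mm, nail tools inside. Origin: centre of its underside; x points away from the robot to the hinge side, y left. Fixed console on its left: 110 (x) mm, y 140 to 245 mm, top 50 mm high, with three rockers at x=0, y=157, 187, 217 mm; 3 mm wide ribs at y=142, 172, 202, 232, tops 58 mm above the table.
- lid_hinge (a point): Point on the lid's hinge line, midway along it: 100 mm behind the steriliser's centre and 70 mm above the table. The hinge line runs along the steriliser's y axis.
- lid (a joint): White lid, a tray 200 x 280 mm with 35 mm skirt, opening down. 0 = as found: open 72 deg, leaning toward the robot over the stay's knob, which is so reached from the robot's side with the tool tilted 30 to 45 deg; 1.257 rad = fully shut, top level at 105 mm. Stiff friction hinge (0.5 N m): the lid stays where left once unlocked; 2 to 6 N on its outer face 120 mm from the hinge pushes it shut.
- lid_edge (a point): Middle of the lid's front top edge: in the lid 200 mm from the hinge and 35 mm outside the rim plane (the rim plane passes through the hinge line). About 271 mm above the table with the lid open, 105 mm shut.
- stay_knee (a joint): Bend of the stay at its knee. Two steel links, 72 mm between pivots, 14 x 4 mm, in the plane y = -122 mm of the steriliser (right); the lower pivots on the box at (0, -122, 70) mm, the upper on the lid. 0 = as found, locked on its stop, knee 6 mm below dead centre; 0.175 rad = straight; more = past centre, folding up and toward the robot as the lid comes down; 2.97 = lid shut, knee inside the box.
- stay_knob (a point): Centre of the red ball knob, 26 mm diameter, level with the knee, on an 8 mm cranked rod that leaves the lower link sideways 25 mm from its pivot and runs up beside it; found at steriliser (45, -65, 125) mm. It moves on a 72 mm circle about the lower link's pivot axis (x=0, z=70 mm, along y); lifting moves it up and toward the robot. Turning that link 0.5 rad gives stay_knee about 0.8, lid about 0.08. Under 15 N.
- green_pivot (a point): Green rocker switch, 38 mm (x) x 20 mm (y), 7 mm thick, its place in the row of three varies. This point: on its pivot, mid-length and mid-thickness, 57 mm above the table; axes as the steriliser's.
- rocker_green (a joint): 0 = off (near end down, far end about 4 mm up), 0.4 rad = on, far end fully down. About 2 N at 12 mm beyond the pivot moves it; it stays where it is left.
- black_pivot (a point): Black rocker switch of the same size and build, point on its pivot as for the green one; must stay off.
- rocker_black (a joint): As for the green one: 0 off, 0.4 on.
- white_pivot (a point): White rocker switch of the same size and build, point on its pivot as for the green one; must stay off.
- rocker_white (a joint): As for the green one: 0 off, 0.4 on.
- pen_well: Grey pen stand fixed to the table: base 90 (x) x 70 (y) x 10 mm with a square well, 26 mm wide inside, walls 4 mm, 62 mm deep, whose axis leans 35 degrees from vertical, its mouth toward the stand's -x (the robot's side). Origin: centre of its underside.
- well_bottom (a point): Centre of the well's floor (22 mm along the stand's x from its origin, 24 mm up).
- well_mouth (a point): Centre of the well's mouth, 62 mm from well_bottom along the well's axis.
- pen: Blue and white marker pen, 135 mm long, about 16 mm thick, standing in the well and sticking 73 mm out of it. Its y axis runs along it, from the end in the well to the upper end; origin at mid-length on its side, 8 mm off its axis (the axis is at z = +8 mm).
- pen_tip (a point): Middle of the pen's lower end (the one in the well).
- pen_top (a point): Middle of the pen's upper end.
- spray_can: Pale blue spray can, 52 mm diameter, 175 mm tall, standing just behind the pen stand. Bystander; origin at its foot.
- polish: Red polish bottle with a black cap, 27 x 34 x 74 mm, standing in front of the pen stand on its left. Bystander; origin at its foot.
- powder: Open clear jar of white powder, 52 mm diameter, 45 mm tall, standing in front of the switch console. Bystander; origin at its foot.
Not all that is in view belongs to the job. What is shaped like the pen_well but blue is not meant.

How it is judged:
On the way, in this order (a step that is already met when the one before it is completed fails the run):
1. the stay's knee is lifted well past centre (more than 0.35 rad, dead centre at 0.175) with the lid still up (value of joint stay_knee above 0.35 rad and value of joint lid below 0.9 rad), for 0.1 s.
2. the lid is fully shut (within 0.037 rad) (value of joint lid above 1.22 rad), for 0.2 s.
3. the green rocker is pressed on by the pen (more than 0.3 rad) with the lid shut (value of joint rocker_green above 0.3 rad and contact force between pen and rocker_green above 0.3 N and value of joint lid above 1.22 rad), for 0.02 s.
At the end, for the whole second after the job is handed in: Lid shut (within 0.037 rad), green rocker on (over 0.3 of 0.4 rad), black and white rockers off (under 0.12 rad), pen at rest back in its well, same end down, within 20 mm of the well's floor centre (value of joint lid above 1.22 rad and value of joint rocker_green above 0.3 rad and value of joint each of rocker_black, rocker_white below 0.12 rad and distance between pen_tip and well_bottom below 0.02 m and distance between pen_top and well_bottom above 0.11 m and linear speed of pen below 0.02 m/s); the robot touches nothing.
It fails at once if a finger presses on a rocker (over 0.5 N) (contact force between the fingers and rocker_green above 0.5 N or contact force between the fingers and rocker_black above 0.5 N or contact force between the fingers and rocker_white above 0.5 N).
It fails at once if another rocker is switched (over 0.2 rad) (value of joint any of rocker_black, rocker_white above 0.2 rad).
It fails at once if the lid slams: faster than 2.5 rad/s in the last third of its way (value of joint lid above 0.85 rad and velocity of joint lid above 2.5 rad/s).
It fails at once if the spray can, polish bottle or powder jar is moved more than 30 mm or tipped over (distance of any of spray_can, polish, powder from where it was at the start of the episode above 0.03 m or angle between any of spray_can, polish, powder's own z axis and vertical above 0.4 rad).
It also fails if it takes over 67 s, if anything falls off the work surface, if the arm or the gripper's body presses on something with over 40 N, if the wrist force passes 120 N, or if a joint passes its speed limit or range.

### The arm

A 6-joint arm with a two-finger parallel gripper is mounted at the origin on the work surface; the furniture and walls round the work are solid. World frame = base frame: x ahead of the robot, y to its left, z up, the work surface at z = 0. Lengths are in m, angles in rad, forces in N, time in s.
With the tool pointing down it reaches from about 0.275 to 0.85 m from the base axis. Payload 19 kg.
Tool frame: the origin (TCP) lies on the centre line of the jaws, within the pads' length; the fingertips stand 8 mm ahead of it and the grasp point (between the pads) lies 11 mm behind it; z points along the fingers, y is the line along which they close (so a half turn about z gives the same grasp; the last joint's range is limited). The gripper opens to 85 mm and grips with 20 to 120 N. Pads are 22 mm wide; open, the fingers measure 114 mm over their backs; the gripper's body (76 mm by 85 mm) begins 54 mm behind the grasp point. The pads swing forward as they close: fully open they stand 13 mm farther back than shut.
Start: joints at [-1.28, 0.15, 1.437, -0, 1.554, -0.134], TCP at [0.237, -0.524, 0.239] pointing down, gripper open.
Joint ranges: [-2.8, 2.8], [-0.68, 2.1], [0.12, 2.68], [-1.39, 4.53], [0.16, 2.79], [-2.81, 2.81]. Speed limits (rad/s): [1.89, 1.89, 2.22, 3.01, 3.01, 3.01].

### API

Orientations are given as a unit quaternion [w, x, y, z].
In Python, from rig import r gives the robot as it stands.
- The arm moves only by the tool arm_command, never from a script. Its argument "motion" is a list of rows, each a list of 7 numbers: the shift along the tool's x, y, z in units of 0.3 m (1.0 is 0.3 m), then the turn, a rotation vector about the tool's x, y, z in units of 90 degrees (1.0 is 90 degrees), then the gripper's target within -1 to 1 (shut at 1, half-way at 0, fully open at -1). In form: [[tx, ty, tz, wx, wy, wz, gripper], ...]. A call has 1 to 12 rows; each row is the pose to reach, as a shift and turn from the pose commanded when the call began, along the tool's axes at that moment; what a row does not reach only later rows make up. A row lasts 1/12 s, in which the tool goes at most 41.7 mm and 7.16 degrees, less where a joint would pass 70% of its speed; a pose out of reach is approached as far as the arm can. A call with a number of a shift or a turn outside -1 to 1 is refused whole. A call with a gripper value outside its range is refused whole. The fingers move at their own pace and stop on an object; the grip force is fixed at half the most. Time passes only in rows, so rows that repeat a pose let the fingers close. It gives the time, the measured TCP pose, the force, the opening and the grip force at its end, in the units of the state.
- r.get_state(): the state, without advancing time (a new reading comes with each control period).
- r.snapshot(name): name is "scene" or "side" or "wrist"; returns a dict with "pixels" (480x640x3 uint8, blue, green, red), "camera_matrix" (3x3 intrinsics, pixels), "T" (4x4, takes a point from camera to world coordinates). Camera axes: x right, y down, z forward; pixel columns grow to the right and rows downward; lengths in m; the calibration is good to about 2 mm. The wrist camera is an equidistant fisheye: a pixel r from the principal point sees the ray r / f radians off the axis. A picture is of the moment at which its call begins. There is no depth.
- r.sign_off(): hands the job in; it is judged then, once.
The state is a dict: "time": time; "joint_positions": joint angles; "qvel": joint speeds; "tau": joint torques, N m; "position": TCP position; "orientation": TCP orientation; "contact_force": force on the tool from outside, world axes, zero at the start; "moment": the same for the moment, N m; "grip_width": opening from 0.0 (shut) to 1.0 (fully open); "grasp_force": force on a finger pad.
Only numpy, scipy, OpenCV 4.12 (cv2) and the standard library are available. Lean on these libraries where they do the work, as an engineer would, in place of code of your own. Each camera call takes 0.05 s, during which the arm holds its last target. There are 200 camera calls.

## Working session

There is one attempt and no reset: what is moved stays moved. The work goes in short steps, Python scripts to look and compute and a tool call to move; the robot and the scene stay as the last step left them, time stands still between calls to the robot, and variables do not carry over. Pictures are saved under pics/ and viewed, at most 10 in all, crops included, and the job is handed in when it is done.

Besides the shell and the picture viewer there is one more tool, called after ">>>" as name([rows], argument=value, ...), one row to a line, values as JSON. arm_command: Moves the arm, as the interface text tells. Its arguments: {"type":"object","properties":{"motion":{"type":"array","items":{"type":"array","items":{"type":"number","minimum":-1,"maximum":1}}}},"required":["motion"]}

```bash
mkdir -p pics && ls
cat > snap.py <<'E'
import sys,cv2,numpy as np,pickle
from rig import r
for n in sys.argv[2:]:
    s=r.snapshot(n); cv2.imwrite(f'pics/{sys.argv[1]}_{n}.png',s['pixels']); pickle.dump(s,open(f'{n}.pkl','wb'))
    print(n,s['camera_matrix'].tolist(),np.round(s['T'],3).tolist())
E
python3 snap.py a scene side
```

```text
pics
scene [[542.7863034824181, 0.0, 320.60012575976225], [0.0, 542.7863034824181, 237.61190011591378], [0.0, 0.0, 1.0]] [[0.772, -0.35, 0.53, -0.173], [-0.635, -0.415, 0.651, -0.768], [-0.008, -0.84, -0.543, 0.826], [0.0, 0.0, 0.0, 1.0]]
side [[548.7174411749808, 0.0, 318.5442588916188], [0.0, 548.7174411749808, 249.2348875387871], [0.0, 0.0, 1.0]] [[-0.239, -0.473, 0.848, -0.426], [-0.971, 0.101, -0.218, 0.233], [0.018, -0.875, -0.483, 0.657], [0.0, 0.0, 0.0, 1.0]]
```

View pics/a_scene.png

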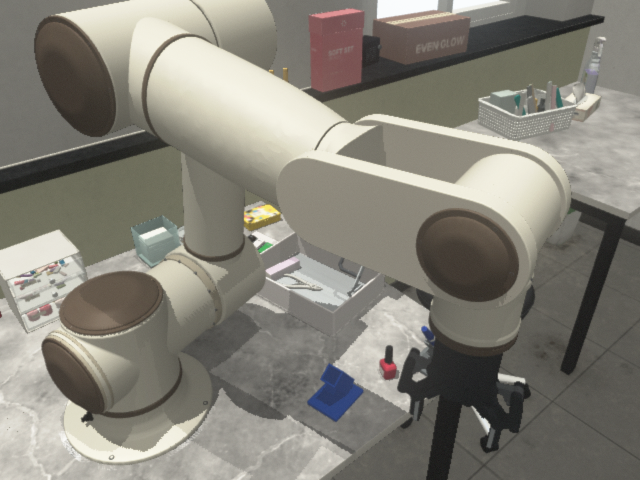

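View pics/a_side.png

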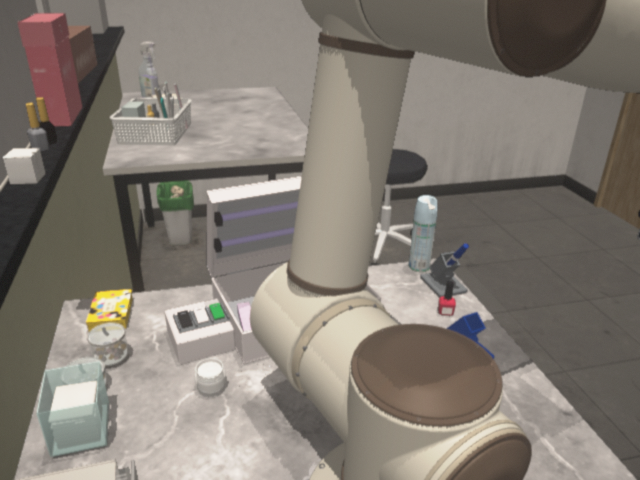

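The scene view is mostly blocked by the arm. The side view shows the console with black (186,320), white (202,316) and green (217,312) rockers. The lid is open behind it. The grey stand with the pen is at (447,280) and the blue decoy stand at (470,335).

```bash
cat > geo.py <<'E'
import numpy as np,pickle
def ray(n,u,v):
    s=pickle.load(open(f'{n}.pkl','rb'));K=s['camera_matrix'];T=s['T']
    d=np.array([(u-K[0,2])/K[0,0],(v-K[1,2])/K[1,1],1.])
    if n=='wrist':
        a=d[:2]; th=np.linalg.norm(a); d=np.array([*(a/th*np.sin(th)),np.cos(th)])
    return T[:3,3],T[:3,:3]@d
def plane(n,u,v,z):
    o,d=ray(n,u,v);return o+d*(z-o[2])/d[2]
def proj(n,p):
    s=pickle.load(open(f'{n}.pkl','rb'));K=s['camera_matrix'];T=s['T']
    c=T[:3,:3].T@(np.array(p)-T[:3,3])
    if n=='wrist':
        th=np.arctan2(np.hypot(*c[:2]),c[2]);a=c[:2]/np.hypot(*c[:2])*th
    else:a=c[:2]/c[2]
    return a*[K[0,0],K[1,1]]+K[:2,2]
def cross(*obs):
    A=np.zeros((3,3));b=np.zeros(3)
    for o,d in [ray(*x) for x in obs]:
        d=d/np.linalg.norm(d);M=np.eye(3)-np.outer(d,d);A+=M;b+=M@o
    return np.linalg.solve(A,b)
E
python3 - <<'E'
from geo import *
from rig import r
np.set_printoptions(precision=4,suppress=True)
for k,u,v,z in [('black',186,320,.057),('white',202,316,.057),('green',217,312,.057),('wellbase',447,287,0),('can',420,270,0),('polish',447,313,0),('powder',210,388,0)]: print(k,plane('side',u,v,z))
s=r.get_state();print(s)
E
```

```text
black [0.4194 0.2627 0.057 ]
white [0.4257 0.2336 0.057 ]
green [0.4325 0.2057 0.057 ]
wellbase [ 0.5004 -0.3012  0.    ]
can [ 0.5816 -0.2713  0.    ]
polish [ 0.4089 -0.2576  0.    ]
powder [0.2948 0.2327 0.    ]
{'time': 0.1, 'joint_positions': array([-1.28  ,  0.1509,  1.438 , -0.    ,  1.5538, -0.134 ]), 'qvel': array([ 0.0022, -0.0028, -0.0032,  0.0021,  0.0011,  0.002 ]), 'tau': array([  0.0093, -71.437 , -57.1794,   0.0003,   0.0071,   0.    ]), 'position': array([ 0.2369, -0.5237,  0.2388]), 'orientation': array([-0.0005,  0.9775,  0.2108, -0.0001]), 'contact_force': array([-0.5038, -0.391 , -0.0016]), 'moment': array([0.0162, 0.057 , 0.0008]), 'grasp_force': 0.0, 'grip_width': 1.0010461223495875}
```

```bash
cat > plan.py <<'E'
import numpy as np
from scipy.spatial.transform import Rotation as Ro
from rig import r
np.set_printoptions(precision=4,suppress=True)
def cur():
    s=r.get_state();q=s['orientation'];return np.array(s['position']),Ro.from_quat([*q[1:],q[0]])
def tool(heading,tilt,flip=0):
    """tilt from vertical (rad) toward heading; y horizontal to the right of heading"""
    h=np.array([np.cos(heading),np.sin(heading),0]);z=h*np.sin(tilt)-np.array([0,0,np.cos(tilt)])
    y=np.array([h[1],-h[0],0]);
    return Ro.from_matrix(np.c_[np.cross(y,z),y,z])
def go(p,R,frm=None):
    p0,R0=frm or cur()
    t=R0.inv().apply(np.array(p)-p0);w=(R0.inv()*R).as_rotvec()
    print('t',(t/.3).round(3),'w',(w/(np.pi/2)).round(3),'rows>=',max(np.linalg.norm(t)/.0417,np.degrees(np.linalg.norm(w))/7.16).round(1))
E
python3 - <<'E'
from plan import *
go([.40,-.04,.29],tool(.22,.70))
E
```

```text
t [ 1.16  -1.245 -0.169] w [-0.046  0.444  0.125] rows>= 12.3
```

>>> arm_command([
  [0.58,-0.62,-0.1,0,0.2,0.06,0],
  [0.58,-0.62,-0.1,0,0.2,0.06,0],
  [0.58,-0.62,-0.1,0,0.2,0.06,0],
  [0.58,-0.62,-0.1,0,0.2,0.06,0],
  [0.58,-0.62,-0.1,0,0.2,0.06,0],
  [0.58,-0.62,-0.1,0,0.2,0.06,0],
  [0.58,-0.62,-0.1,0,0.2,0.06,0],
  [0.58,-0.62,-0.1,0,0.2,0.06,0],
  [0.58,-0.62,-0.1,0,0.2,0.06,0],
])

```text
time: 0.85
position: [0.3189, -0.2828, 0.2693]
orientation: [-0.033, 0.974, 0.163, 0.153]
contact_force: [0.1, -0.2, -0.1]
grip_width: 0.5
grasp_force: 0.0
```

```bash
python3 -c "
from plan import *
go([.40,-.04,.29],tool(.22,.70));print(cur()[0])"
```

```text
t [ 0.513 -0.677  0.104] w [-0.043  0.246  0.059] rows>= 6.2
[ 0.3189 -0.2828  0.2693]
```

>>> arm_command([
  [0.51,-0.68,0.1,-0.04,0.25,0.06,0],
  [0.51,-0.68,0.1,-0.04,0.25,0.06,0],
  [0.51,-0.68,0.1,-0.04,0.25,0.06,0],
  [0.51,-0.68,0.1,-0.04,0.25,0.06,0],
  [0.51,-0.68,0.1,-0.04,0.25,0.06,0],
  [0.51,-0.68,0.1,-0.04,0.25,0.06,0],
  [0.51,-0.68,0.1,-0.04,0.25,0.06,0],
  [0.51,-0.68,0.1,-0.04,0.25,0.06,0],
  [0.51,-0.68,0.1,-0.04,0.25,0.06,0],
])

```text
time: 1.6
position: [0.3991, -0.0388, 0.291]
orientation: [-0.041, 0.933, 0.104, 0.343]
contact_force: [0.1, 0.1, 0.4]
grip_width: 0.5
grasp_force: 0.0
```

```bash
python3 snap.py b scene side wrist && python3 -c "
import cv2,numpy as np
a=[cv2.imread(f'pics/b_{n}.png') for n in ('wrist','scene')]
cv2.imwrite('pics/b2.png',cv2.resize(np.hstack([a[0],a[1]]),(800,300)))
"
```

```text
scene [[542.7863034824181, 0.0, 320.60012575976225], [0.0, 542.7863034824181, 237.61190011591378], [0.0, 0.0, 1.0]] [[0.772, -0.35, 0.53, -0.173], [-0.635, -0.415, 0.651, -0.768], [-0.008, -0.84, -0.543, 0.826], [0.0, 0.0, 0.0, 1.0]]
side [[548.7174411749808, 0.0, 318.5442588916188], [0.0, 548.7174411749808, 249.2348875387871], [0.0, 0.0, 1.0]] [[-0.239, -0.473, 0.848, -0.426], [-0.971, 0.101, -0.218, 0.233], [0.018, -0.875, -0.483, 0.657], [0.0, 0.0, 0.0, 1.0]]
wrist [[371.64829954431775, 0.0, 314.1349596242192], [0.0, 371.64829954431775, 240.103058758791], [0.0, 0.0, 1.0]] [[0.218, -0.906, 0.363, 0.374], [-0.976, -0.2, 0.088, -0.048], [-0.007, -0.373, -0.928, 0.447], [0.0, 0.0, 0.0, 1.0]]
```

View pics/b_wrist.png

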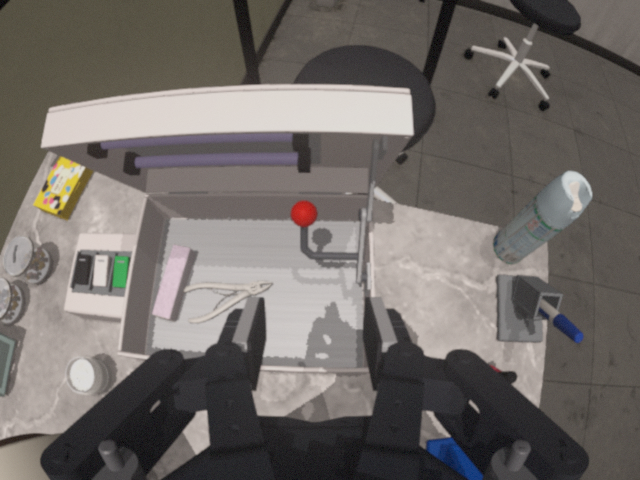

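View pics/b_scene.png

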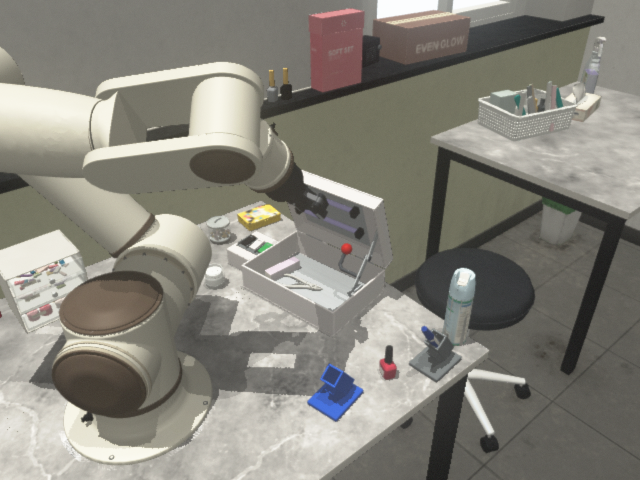

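The wrist view shows the red knob at (304,213), the box rim corners near (150,195) and (120,352), and the rockers in the order black (82,270), white (101,271), green (121,272). The grey stand is at (520,305), with the blue pen end at (568,328). The scene view shows the knob at (346,249), the grey stand at (435,355) next to the spray can, and the blue decoy at (335,390).

```bash
cat > blobs.py <<'E'
import cv2,numpy as np,pickle
def mask(n,lo,hi,box):
    im=cv2.cvtColor(pickle.load(open(f'{n}.pkl','rb'))['pixels'],cv2.COLOR_BGR2HSV)
    m=cv2.inRange(im,np.array(lo),np.array(hi));k=np.zeros_like(m);x0,y0,x1,y1=box;k[y0:y1,x0:x1]=1;return m*k
def blob(n,lo,hi,box):
    c,l,s,ct=cv2.connectedComponentsWithStats(mask(n,lo,hi,box));i=1+np.argmax(s[1:,4]);return ct[i],s[i]
E
python3 - <<'E'
from geo import *;from blobs import *
np.set_printoptions(precision=4,suppress=True)
red=([0,150,80],[8,255,255])
kw,sw=blob('wrist',*red,(270,180,340,240));ks,ss=blob('scene',*red,(320,230,370,270));print(kw,sw,ks,ss)
print('knob',cross(('wrist',*kw),('scene',*ks)))
gr=([45,120,40],[85,255,255])
gw,sw=blob('wrist',*gr,(90,230,145,310));print('green',gw,sw,plane('wrist',*gw,.0605));
gs,ss=blob('side',*gr,(190,290,240,340));print(gs,ss,plane('side',*gs,.0605),cross(('wrist',*gw),('side',*gs)))
# other rockers
for n,p in (('black',(82,271)),('white',(101,272))): print(n,plane('wrist',*p,.0605))
for p in ((150,195),(120,354),(372,195)): print('rim',p,plane('wrist',*p,.07))
bl=([105,130,40],[125,255,255])
for n,b in (('wrist',(535,290,600,350)),('scene',(410,315,445,350)),('side',(440,230,480,265))): print(n,*blob(n,*bl,b))
E
```

```text
[303.452 212.98 ] [291 201  26  26 500] [346.087  247.8986] [342 244   9   9  69]
knob [ 0.524  -0.0021  0.1286]
green [119.9866 271.7446] [113 256  16  31 372] [0.4347 0.2069 0.0605]Traceback (most recent call last):
  File "<stdin>", line 8, in <module>
  File "blobs.py", line 6, in blob
    c,l,s,ct=cv2.connectedComponentsWithStats(mask(n,lo,hi,box));i=1+np.argmax(s[1:,4]);return ct[i],s[i]
                                                                     ~~~~~~~~~^^^^^^^^^
    return _wrapfunc(a, 'argmax', axis=axis, out=out, **kwds)
    return bound(*args, **kwds)
ValueError: attempt to get argmax of an empty sequence
```

Run:
```python
from geo import *;from blobs import *
np.set_printoptions(precision=4,suppress=True)
for n,p in (('black',(82,271)),('white',(101,272))): print(n,plane('wrist',*p,.0605))
for p in ((150,195),(120,354),(372,195)): print('rim',p,plane('wrist',*p,.07))
bl=([105,130,40],[125,255,255])
for n,b in (('wrist',(535,290,600,350)),('scene',(410,315,445,350)),('side',(440,230,480,265))):
    try: print(n,*blob(n,*bl,b))
    except ValueError: print(n,'none')
K=np.array([.524,-.0021]);G=np.array([.4347,.2069])
d=G-K; # local (-.045,.222)
yaw=np.arctan2(d[1],d[0])-np.arctan2(.222,-.045);print('yaw',yaw,np.linalg.norm(d),np.hypot(.045,.222))
c,s=np.cos(yaw),np.sin(yaw);R=np.array([[c,-s],[s,c]])
print('origin',G-R@[0,.157],K-R@[.045,-.065])
```

```text
black [0.4211 0.264  0.0605]
white [0.4274 0.2341 0.0605]
rim (150, 195) [0.5359 0.2007 0.07  ]
rim (120, 354) [0.3433 0.1667 0.07  ]
rim (372, 195) [ 0.5906 -0.0655  0.07  ]
wrist [568.5697 327.9525] [554 315  29  28 337]
scene [424.1333 328.5333] [422 327   5   4  15]
side [464.7727 246.0909] [462 244   6   6  22]
yaw 0.20380113527895105 0.22727844156452676 0.22651490017215203
origin [0.4665 0.0531] [0.4668 0.0524]
```

```bash
cat > ster.py <<'E'
from plan import *
YAW=.205;O=np.array([.4667,.0527,0]);RS=Ro.from_euler('z',YAW)
def W(x,y,z): return O+RS.apply(np.array([x,y,z])/1000)
E
python3 - <<'E'
from ster import *
R=tool(YAW,.80);z=R.apply([0,0,1]);k=np.array([.524,-.002,.1275])
pre=k-.05*z;g=k+.011*z
go(pre,R);go(g,R)
print('arc from grasp')
a0=np.arctan2(55,45)
for t in (.1,.2,.3,.4,.5,.6,.7):
    q=W(72*np.cos(a0+t),0,72*np.sin(a0+t))-W(72*np.cos(a0),0,72*np.sin(a0)); go(g+q,R,(g,R))
E
```

```text
t [-0.036 -0.036  0.531] w [-0.009  0.061  0.003] rows>= 3.8
t [-0.017 -0.033  0.733] w [-0.009  0.061  0.003] rows>= 5.3
arc from grasp
t [-0.003  0.    -0.024] w [0. 0. 0.] rows>= 0.2
t [-0.009  0.    -0.047] w [0. 0. 0.] rows>= 0.3
t [-0.017  0.    -0.07 ] w [0. 0. 0.] rows>= 0.5
t [-0.027  0.    -0.092] w [0. 0. 0.] rows>= 0.7
t [-0.039  0.    -0.112] w [0. 0. 0.] rows>= 0.9
t [-0.053  0.    -0.131] w [0. 0. 0.] rows>= 1.0
t [-0.069  0.    -0.149] w [0. 0. 0.] rows>= 1.2
```

>>> arm_command([
  [-0.02,-0.036,0.1,-0.01,0.06,0,0],
  [-0.036,-0.036,0.25,-0.01,0.06,0,0],
  [-0.036,-0.036,0.4,-0.01,0.06,0,0],
  [-0.036,-0.036,0.53,-0.01,0.06,0,0],
  [-0.03,-0.035,0.58,-0.01,0.06,0,0],
  [-0.025,-0.034,0.64,-0.01,0.06,0,0],
  [-0.02,-0.033,0.7,-0.01,0.06,0,0],
  [-0.017,-0.033,0.733,-0.01,0.06,0,0],
  [-0.017,-0.033,0.733,-0.01,0.06,0,0],
])

```text
time: 2.5
position: [0.532, -0.0004, 0.1178]
orientation: [-0.038, 0.917, 0.096, 0.386]
contact_force: [0.2, -0.2, -0.1]
grip_width: 0.5
grasp_force: 0.0
```

```bash
python3 snap.py c wrist && python3 -c "
from plan import *
print(r.get_state()['contact_force'])"
```

```text
wrist [[371.64829954431775, 0.0, 314.1349596242192], [0.0, 371.64829954431775, 240.103058758791], [0.0, 0.0, 1.0]] [[0.206, -0.871, 0.447, 0.493], [-0.979, -0.184, 0.091, -0.009], [0.003, -0.456, -0.89, 0.271], [0.0, 0.0, 0.0, 1.0]]
[-0.1863 -0.344   0.2169]
```

View pics/c_wrist.png

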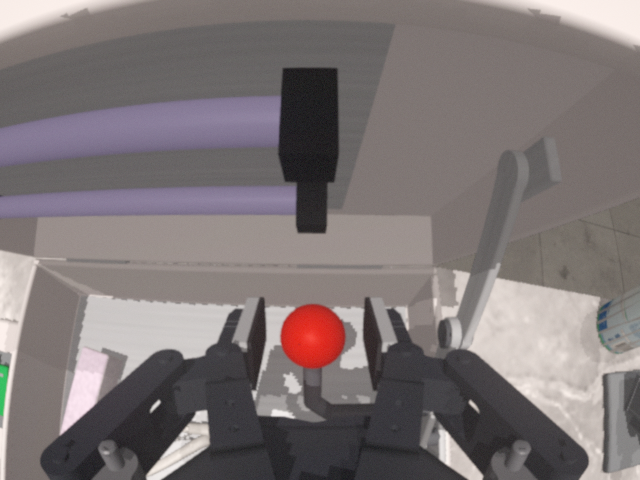

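The knob (313,335) is centred between the pads (finger tips at about (250,335) and (375,335)). Close, then lift along the arc.

```bash
python3 -c "
from plan import *;from geo import proj
p,R=cur();
for d in (0,-.011,.008): print(proj('wrist',p+R.apply([0,0,d])))"
```

```text
[312.9456 321.0415]
[312.8422 335.286 ]
[313.0136 311.7076]
```

>>> arm_command([
  [0,0,0,0,0,0,1],
  [0,0,0,0,0,0,1],
  [0,0,0,0,0,0,1],
  [0,0,0,0,0,0,1],
  [0,0,0,0,0,0,1],
])

```text
time: 2.97
position: [0.5314, 0.0003, 0.1208]
orientation: [-0.037, 0.916, 0.097, 0.388]
contact_force: [-4.4, -5.0, -2.4]
grip_width: 0.268
grasp_force: 58.5
```

>>> arm_command([
  [-0.003,0,-0.024,0,0,0,1],
  [-0.009,0,-0.047,0,0,0,1],
  [-0.017,0,-0.07,0,0,0,1],
  [-0.027,0,-0.092,0,0,0,1],
  [-0.039,0,-0.112,0,0,0,1],
  [-0.053,0,-0.131,0,0,0,1],
  [-0.06,0,-0.14,0,0,0,1],
  [-0.06,0,-0.14,0,0,0,1],
  [-0.06,0,-0.14,0,0,0,1],
])

```text
time: 3.72
position: [0.4888, -0.0083, 0.1364]
orientation: [-0.037, 0.916, 0.097, 0.387]
contact_force: [-0.7, -6.7, -11.6]
grip_width: 0.267
grasp_force: 60.0
```

```bash
python3 snap.py d wrist scene
```

```text
wrist [[371.64829954431775, 0.0, 314.1349596242192], [0.0, 371.64829954431775, 240.103058758791], [0.0, 0.0, 1.0]] [[0.208, -0.869, 0.45, 0.449], [-0.978, -0.187, 0.09, -0.016], [0.006, -0.458, -0.889, 0.289], [0.0, 0.0, 0.0, 1.0]]
scene [[542.7863034824181, 0.0, 320.60012575976225], [0.0, 542.7863034824181, 237.61190011591378], [0.0, 0.0, 1.0]] [[0.772, -0.35, 0.53, -0.173], [-0.635, -0.415, 0.651, -0.768], [-0.008, -0.84, -0.543, 0.826], [0.0, 0.0, 0.0, 1.0]]
```

View pics/d_wrist.png

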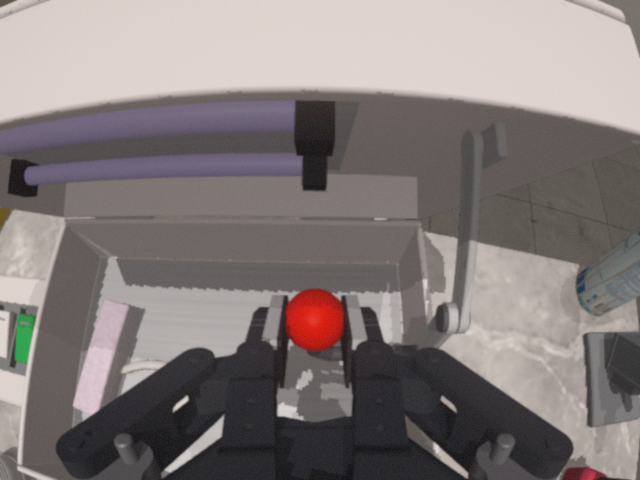

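The knob has risen with the ball still in the pads (315,320), at about local (9, 136) mm. That is about 0.55 rad of link turn, so the stay is unlocked. Next I release it and move behind the lid.

Run:
```python
from ster import *
p,R=cur();z=R.apply([0,0,1]);b=p-.13*z;print(b)
go(b,R)
u=W(20,0,400);V=tool(YAW,0);v=W(125,0,380);w=W(115,0,250)
go(u,V);go(u,V,(b,R));go(v,V,(u,V));go(w,V,(u,V))
def T(th,r): return W(100-r*np.cos(th)+35*np.sin(th)+11,0,70+r*np.sin(th)+35*np.cos(th)+8)
for d in (67,63,58,52,46,40,34,28,22,16,10,5,0): print(d,end=' ');go(T(np.radians(d),150),V,(w,V))
```

```text
[ 0.3977 -0.0269  0.2271]
t [ 0.    -0.    -0.433] w [0. 0. 0.] rows>= 3.1
t [ 0.656 -0.208 -0.588] w [ 0.003 -0.508  0.004] rows>= 6.5
t [ 0.656 -0.208 -0.155] w [ 0.003 -0.508  0.004] rows>= 6.4
t [ 0.35  -0.     0.067] w [0. 0. 0.] rows>= 2.6
t [ 0.317 -0.     0.5  ] w [0. 0. 0.] rows>= 4.3
67 t [-0.101 -0.     0.067] w [0. 0. 0.] rows>= 0.9
63 t [-0.136  0.     0.075] w [0. 0. 0.] rows>= 1.1
58 t [-0.179  0.     0.087] w [0. 0. 0.] rows>= 1.4
52 t [-0.229 -0.     0.108] w [0. 0. 0.] rows>= 1.8
46 t [-0.277 -0.     0.133] w [0. 0. 0.] rows>= 2.2
40 t [-0.321 -0.     0.163] w [0. 0. 0.] rows>= 2.6
34 t [-0.363  0.     0.197] w [0. 0. 0.] rows>= 3.0
28 t [-0.4    0.     0.236] w [0. 0. 0.] rows>= 3.3
22 t [-0.433 -0.     0.278] w [0. 0. 0.] rows>= 3.7
16 t [-0.462 -0.     0.323] w [0. 0. 0.] rows>= 4.1
10 t [-0.485 -0.     0.372] w [0. 0. 0.] rows>= 4.4
5 t [-0.501  0.     0.414] w [0. 0. 0.] rows>= 4.7
0 t [-0.513 -0.     0.457] w [0. 0. 0.] rows>= 4.9
```

>>> arm_command([
  [0,0,0,0,0,0,0],
  [0,0,0,0,0,0,0],
  [0,0,0,0,0,0,0],
  [0,0,-0.1,0,0,0,0],
  [0,0,-0.22,0,0,0,0],
  [0,0,-0.33,0,0,0,0],
  [0,0,-0.43,0,0,0,0],
  [0.1,-0.05,-0.46,0,-0.08,0,1],
  [0.2,-0.1,-0.5,0,-0.16,0,1],
  [0.32,-0.15,-0.53,0,-0.24,0,1],
  [0.45,-0.18,-0.56,0,-0.32,0,1],
  [0.55,-0.2,-0.58,0,-0.4,0,1],
])

```text
time: 4.82
position: [0.4433, 0.0299, 0.3306]
orientation: [-0.023, 0.976, 0.106, 0.191]
contact_force: [-1.3, -1.4, 0.5]
grip_width: -0.003
grasp_force: 0.0
```

```bash
python3 - <<'E'
from ster import *
u=W(20,0,400);V=tool(YAW,0);v=W(125,0,380);w=W(115,0,250)
go(u,V);go(v,V);go(w,V)
E
python3 snap.py e scene
```

```text
t [ 0.235 -0.058 -0.154] w [-0.004 -0.247  0.007] rows>= 3.1
t [ 0.533 -0.053  0.04 ] w [-0.004 -0.247  0.007] rows>= 3.9
t [ 0.339 -0.052  0.429] w [-0.004 -0.247  0.007] rows>= 3.9
scene [[542.7863034824181, 0.0, 320.60012575976225], [0.0, 542.7863034824181, 237.61190011591378], [0.0, 0.0, 1.0]] [[0.772, -0.35, 0.53, -0.173], [-0.635, -0.415, 0.651, -0.768], [-0.008, -0.84, -0.543, 0.826], [0.0, 0.0, 0.0, 1.0]]
```

View pics/e_scene.png

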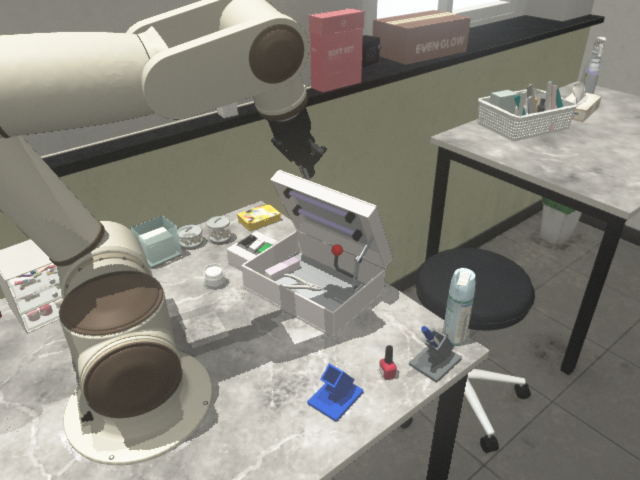

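The knob stays raised at (337,249), the stay is bent past centre and the lid is still up. Now over and behind the lid.

>>> arm_command([
  [0.1,-0.02,-0.08,0,-0.08,0,1],
  [0.235,-0.058,-0.154,0,-0.16,0,1],
  [0.33,-0.057,-0.1,0,-0.22,0,1],
  [0.43,-0.056,-0.03,0,-0.247,0.007,1],
  [0.53,-0.053,0.04,0,-0.247,0.007,1],
  [0.53,-0.053,0.04,0,-0.247,0.007,1],
  [0.49,-0.053,0.14,0,-0.247,0.007,1],
  [0.44,-0.053,0.24,0,-0.247,0.007,1],
  [0.39,-0.053,0.33,0,-0.247,0.007,1],
  [0.34,-0.053,0.42,0,-0.247,0.007,1],
  [0.34,-0.053,0.42,0,-0.247,0.007,1],
  [0.34,-0.053,0.42,0,-0.247,0.007,1],
])

```text
time: 5.87
position: [0.5784, 0.0763, 0.2509]
orientation: [-0.005, 0.995, 0.104, -0.0]
contact_force: [0.5, 0.4, 0.2]
grip_width: 0.003
grasp_force: 0.0
```

Run:
```python
from ster import *
V=tool(YAW,0)
def T(th,r): return W(100-r*np.cos(th)+35*np.sin(th)+11,0,70+r*np.sin(th)+35*np.cos(th)+8)
for d in (67,60,40,20,0): print(d,end=' ');go(T(np.radians(d),150),V)
```

```text
67 t [-0.098  0.002  0.07 ] w [-0.006 -0.     0.002] rows>= 0.9
60 t [-0.159  0.002  0.085] w [-0.006 -0.     0.002] rows>= 1.3
40 t [-0.318  0.002  0.165] w [-0.006 -0.     0.002] rows>= 2.6
20 t [-0.44   0.003  0.296] w [-0.006 -0.     0.002] rows>= 3.8
0 t [-0.51   0.004  0.46 ] w [-0.006 -0.     0.002] rows>= 4.9
```

>>> arm_command([
  [-0.05,0,0.05,0,0,0,1],
  [-0.1,0,0.067,0,0,0,1],
  [-0.136,0,0.075,0,0,0,1],
  [-0.179,0,0.087,0,0,0,1],
  [-0.229,0,0.108,0,0,0,1],
  [-0.277,0,0.133,0,0,0,1],
  [-0.321,0,0.163,0,0,0,1],
  [-0.321,0,0.163,0,0,0,1],
])

```text
time: 6.53
position: [0.4839, 0.0568, 0.2036]
orientation: [-0.004, 0.995, 0.104, 0.001]
contact_force: [-0.8, -0.7, -0.7]
grip_width: -0.001
grasp_force: 0.0
```

>>> arm_command([
  [-0.042,0,0.034,0,0,0,1],
  [-0.079,0,0.073,0,0,0,1],
  [-0.112,0,0.115,0,0,0,1],
  [-0.14,0,0.16,0,0,0,1],
  [-0.163,0,0.209,0,0,0,1],
  [-0.172,0,0.23,0,0,0,1],
  [-0.18,0,0.25,0,0,0,1],
  [-0.187,0,0.27,0,0,0,1],
  [-0.192,0,0.29,0,0,0,1],
  [-0.192,0,0.3,0,0,0,1],
  [-0.192,0,0.31,0,0,0,1],
  [-0.192,0,0.31,0,0,0,1],
])

```text
time: 7.53
position: [0.4288, 0.0458, 0.1125]
orientation: [-0.004, 0.995, 0.104, 0.001]
contact_force: [-32.1, -1.7, 70.3]
grip_width: 0.0
grasp_force: 34.8
```

```bash
python3 snap.py f scene side
```

```text
scene [[542.7863034824181, 0.0, 320.60012575976225], [0.0, 542.7863034824181, 237.61190011591378], [0.0, 0.0, 1.0]] [[0.772, -0.35, 0.53, -0.173], [-0.635, -0.415, 0.651, -0.768], [-0.008, -0.84, -0.543, 0.826], [0.0, 0.0, 0.0, 1.0]]
side [[548.7174411749808, 0.0, 318.5442588916188], [0.0, 548.7174411749808, 249.2348875387871], [0.0, 0.0, 1.0]] [[-0.239, -0.473, 0.848, -0.426], [-0.971, 0.101, -0.218, 0.233], [0.018, -0.875, -0.483, 0.657], [0.0, 0.0, 0.0, 1.0]]
```

View pics/f_scene.png

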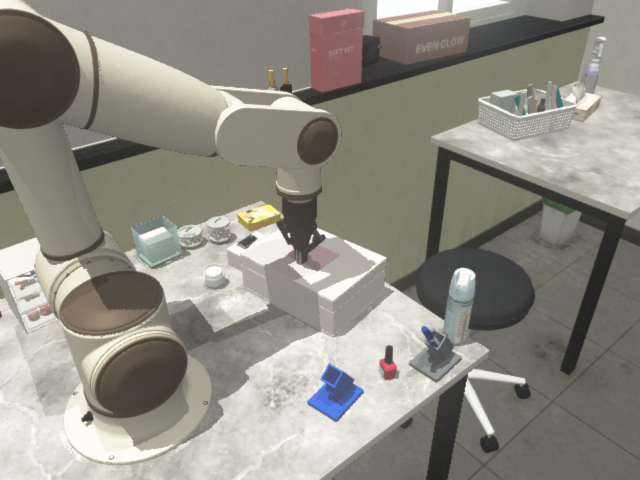

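The lid is shut: fingertip height is 104.5 mm, and the picture shows the lid level on the box. Now up and across to the pen, with rough triangulation from scene and side.

Run:
```python
from ster import *;from geo import *;from blobs import *
bl=([100,110,40],[125,255,255])
a,sa=blob('scene',*bl,(410,315,440,345));b,sb=blob('side',*bl,(440,230,480,265));print(a,sa,b,sb)
P=cross(('scene',*a),('side',*b));print('pencap',P)
for q in ((412,362),(428,378),(462,356)): print('base',plane('scene',*q,.01))
go(np.array([.43,.046,.26]),tool(YAW,0))
go(np.array([.40,-.25,.27]),tool(-.35,.35))
```

```text
[423.95 328.9 ] [422 327   5   5  20] [461.3562 249.6575] [455 244  14  13  73]
pencap [ 0.4599 -0.2956  0.1202]
base [ 0.4693 -0.27    0.01  ]
base [ 0.4615 -0.3195  0.01  ]
base [ 0.5609 -0.3246  0.01  ]
t [ 0.006 -0.004 -0.492] w [-0.005 -0.002  0.003] rows>= 3.5
t [-0.297  0.94  -0.533] w [-0.068  0.216  0.351] rows>= 8.1
```

>>> arm_command([
  [0,0,-0.1,0,0,0,1],
  [0,0,-0.22,0,0,0,1],
  [0,0,-0.35,0,0,0,1],
  [0,0,-0.48,0,0,0,1],
  [0,0,-0.5,0,0,0,1],
])

```text
time: 8.05
position: [0.4299, 0.0445, 0.2651]
orientation: [-0.004, 0.995, 0.104, 0.004]
contact_force: [-0.2, -0.4, 1.4]
grip_width: 0.003
grasp_force: 0.0
```

Run:
```python
from ster import *
go(np.array([.41,-.29,.27]),tool(-.05,.35))
```

```text
t [-0.296  1.077 -0.026] w [-0.034  0.216  0.162] rows>= 8.0
```

>>> arm_command([
  [-0.15,0.5,-0.02,-0.02,0.11,0.08,0],
  [-0.15,0.5,-0.02,-0.02,0.11,0.08,0],
  [-0.15,0.5,-0.02,-0.02,0.11,0.08,0],
  [-0.15,0.5,-0.02,-0.02,0.11,0.08,0],
  [-0.29,1,-0.02,-0.034,0.21,0.16,0],
  [-0.29,1,-0.02,-0.034,0.21,0.16,0],
  [-0.29,1,-0.02,-0.034,0.21,0.16,0],
  [-0.29,1,-0.02,-0.034,0.21,0.16,0],
  [-0.29,1,-0.02,-0.034,0.21,0.16,0],
  [-0.29,1,-0.02,-0.034,0.21,0.16,0],
])

```text
time: 8.88
position: [0.4047, -0.2693, 0.2613]
orientation: [0.005, 0.986, -0.025, 0.165]
contact_force: [-0.4, 0.1, 0.1]
grip_width: 0.5
grasp_force: 0.0
```

```bash
python3 snap.py g wrist scene side && python3 -c "
import cv2
a=cv2.imread('pics/g_wrist.png');print(a.shape)
cv2.imwrite('pics/g_crop.png',cv2.resize(a[90:390,170:470],(600,600),interpolation=cv2.INTER_CUBIC))"
```

```text
wrist [[371.64829954431775, 0.0, 314.1349596242192], [0.0, 371.64829954431775, 240.103058758791], [0.0, 0.0, 1.0]] [[-0.05, -0.999, 0.009, 0.437], [-0.999, 0.05, -0.001, -0.271], [0.001, -0.009, -1.0, 0.416], [0.0, 0.0, 0.0, 1.0]]
scene [[542.7863034824181, 0.0, 320.60012575976225], [0.0, 542.7863034824181, 237.61190011591378], [0.0, 0.0, 1.0]] [[0.772, -0.35, 0.53, -0.173], [-0.635, -0.415, 0.651, -0.768], [-0.008, -0.84, -0.543, 0.826], [0.0, 0.0, 0.0, 1.0]]
side [[548.7174411749808, 0.0, 318.5442588916188], [0.0, 548.7174411749808, 249.2348875387871], [0.0, 0.0, 1.0]] [[-0.239, -0.473, 0.848, -0.426], [-0.971, 0.101, -0.218, 0.233], [0.018, -0.875, -0.483, 0.657], [0.0, 0.0, 0.0, 1.0]]
(480, 640, 3)
```

View pics/g_crop.png

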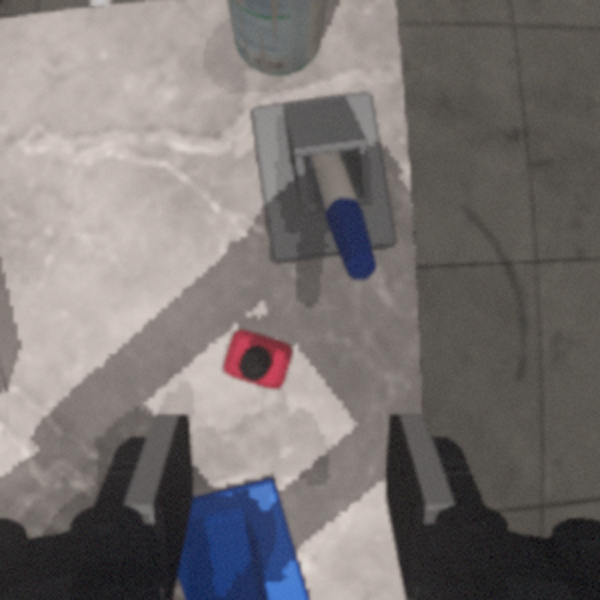

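The crop shows two stands. The blue one at (288,350) full-frame is the decoy. The grey one at (331,181) holds the blue/white pen, with the spray can behind it, so it fits. Its base corners are at about (296,143), (355,137), (368,212) and (307,221). The pen cap runs from (342,193) to (351,227).

Run:
```python
from ster import *;from geo import *;from blobs import *
C=np.array([plane('wrist',*q,.01)[:2] for q in ((296,142.5),(355,137),(367.5,211.5),(306.5,221))]);print(C)
c=C.mean(0);e=(C[0]+C[1]-C[2]-C[3])/2;f=(C[0]+C[3]-C[1]-C[2])/2
print('centre',c,'len',np.linalg.norm(e),np.linalg.norm(f),'yaw',np.arctan2(e[1],e[0]),np.arctan2(-f[0],f[1]))
yaw=np.arctan2(e[1],e[0])/2+np.arctan2(-f[0],f[1])/2;h=np.array([np.cos(yaw),np.sin(yaw)])
wb=np.array([*(c+.022*h),.024]);ax=np.array([*(-np.sin(.6109)*h),np.cos(.6109)]);print('wb',wb,'mouth',wb+.062*ax,'nom top',wb+.135*ax,'nomcap',wb+.115*ax)
bl=([100,110,40],[125,255,255])
m=mask('wrist',*bl,(325,175,370,235));pts=np.argwhere(m)[:,::-1].astype(float)
mu=pts.mean(0);U,S,Vt=np.linalg.svd(pts-mu,full_matrices=False);pr=(pts-mu)@Vt[0]
ends=[mu+Vt[0]*k for k in (pr.min(),pr.max())];print('cap',mu,ends,'w',S/np.sqrt(len(pts))*2)
a,sa=blob('scene',*bl,(410,315,440,345));b,sb=blob('side',*bl,(440,230,480,265));print(a,sa,b,sb)
print(cross(('wrist',*mu),('scene',*a),('side',*b)),cross(('wrist',*mu),('side',*b)),cross(('wrist',*mu),('scene',*a)))
P=cross(('wrist',*mu),('scene',*a),('side',*b))
for n,q in (('wrist',mu),('scene',a),('side',b)): print(n,q,proj(n,P))
print('nominal axis in wrist',[proj('wrist',wb+ax*k) for k in (.062,.095,.135)])
```

```text
[[ 0.5511 -0.257 ]
 [ 0.5547 -0.3237]
 [ 0.4693 -0.3322]
 [ 0.4621 -0.2646]]
centre [ 0.5093 -0.2944] len 0.08756278159732525 0.06739172547844648 yaw 0.09161503517820808 0.08066262119684824
wb [ 0.5312 -0.2925  0.024 ] mouth [ 0.4958 -0.2955  0.0748] nom top [ 0.4541 -0.2991  0.1346] nomcap [ 0.4655 -0.2981  0.1182]
cap [345.4679 208.4844] [array([339.6446, 190.1126]), array([351.6853, 228.0997])] w [21.535   8.2471]
[424.3333 328.6667] [424 328   2   2   3] [460.9048 250.619 ] [455 245  13  12  63]
[ 0.4629 -0.2963  0.1177] [ 0.4644 -0.299   0.1123] [ 0.4625 -0.2967  0.1236]
wrist [345.4679 208.4844] [343.175  209.9891]
scene [424.3333 328.6667] [424.7992 330.7941]
side [460.9048 250.619 ] [460.2895 248.7906]
nominal axis in wrist [array([336.6893, 179.0419]), array([341.7611, 195.2618]), array([349.1993, 219.3914])]
```

```bash
cat >> ster.py <<'E'
SY=.086;WB=np.array([.5312,-.2925,.024]);H=np.array([np.cos(SY),np.sin(SY),0]);AX=-np.sin(.6109)*H+np.array([0,0,np.cos(.6109)])
N=-np.cos(.6109)*H-np.array([0,0,np.sin(.6109)])
RP=tool(SY,.6109)
def PT(s,off=.003): return WB+s*AX+off*N
E
python3 - <<'E'
from ster import *
print(PT(.084));go(PT(.175),RP);go(PT(.084),RP,(PT(.175),RP));print(RP.apply([0,0,1])+AX)
E
```

```text
[ 0.4807 -0.2968  0.0911]
t [-0.026  0.113  0.33 ] w [ 0.039  0.177 -0.075] rows>= 2.5
t [-0.    -0.     0.303] w [0. 0. 0.] rows>= 2.2
[0. 0. 0.]
```

>>> arm_command([
  [-0.03,0.113,0.0,0.039,0.177,-0.075,0],
  [-0.03,0.113,0.1,0.039,0.177,-0.075,0],
  [-0.026,0.113,0.2,0.039,0.177,-0.075,0],
  [-0.026,0.113,0.33,0.039,0.177,-0.075,0],
  [-0.026,0.113,0.33,0.039,0.177,-0.075,0],
  [-0.026,0.113,0.33,0.039,0.177,-0.075,0],
])

```text
time: 9.53
position: [0.4288, -0.3005, 0.1652]
orientation: [-0.014, 0.953, 0.041, 0.3]
contact_force: [-0.3, 0.9, 0.3]
grip_width: 0.501
grasp_force: 0.0
```

```bash
python3 snap.py h wrist
python3 - <<'E'
from ster import *;from geo import *;from blobs import *
bl=([100,110,40],[125,255,255])
m=mask('wrist',*bl,(220,200,420,400));c,s=blob('wrist',*bl,(220,200,420,400));print(c,s)
p,R=cur();print(p)
print('tool axis px',[proj('wrist',p+R.apply([0,0,d])).round(1) for d in (.04,.06,.08)],'pen',[proj('wrist',PT(k)).round(1) for k in (.095,.115,.135)])
go(PT(.084),RP)
E
python3 -c "
import cv2
a=cv2.imread('pics/h_wrist.png');cv2.imwrite('pics/h_crop.png',cv2.resize(a[130:430,160:460],(600,600)))"
```

```text
wrist [[371.64829954431775, 0.0, 314.1349596242192], [0.0, 371.64829954431775, 240.103058758791], [0.0, 0.0, 1.0]] [[0.088, -0.956, 0.281, 0.418], [-0.996, -0.084, 0.027, -0.302], [-0.003, -0.283, -0.959, 0.323], [0.0, 0.0, 0.0, 1.0]]
[316.0824 266.8636] [ 304  242   24   50 1019]
[ 0.4292 -0.3013  0.1671]
tool axis px [array([315.2, 279.9]), array([315.3, 265.1]), array([315.3, 252.7])] pen [array([315.2, 254. ]), array([315.2, 266.4]), array([315.2, 281.2])]
t [-0.004 -0.     0.306] w [0.    0.    0.001] rows>= 2.2
```

View pics/h_crop.png

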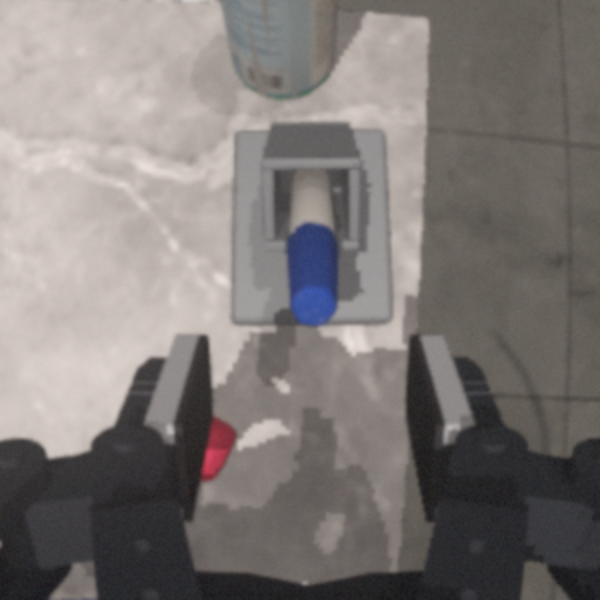

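The pen's top face is at (316,282) full-frame, within about 1 px of the predicted (315,281), and centred between the pads. I advance and grip. The 10 viewings are used up, so numbers only from here.

>>> arm_command([
  [-0.002,0.001,0.1,0,0,0,0],
  [-0.003,0.001,0.2,0,0,0,0],
  [-0.004,0.001,0.306,0,0,0,0],
  [-0.004,0.001,0.306,0,0,0,0],
  [-0.004,0.001,0.306,0,0,0,0],
])

```text
time: 10.0
position: [0.4812, -0.2975, 0.0912]
orientation: [-0.013, 0.953, 0.042, 0.301]
contact_force: [-0.1, -0.1, 0.7]
grip_width: 0.497
grasp_force: 0.0
```

>>> arm_command([
  [0,0,0,0,0,0,1],
  [0,0,0,0,0,0,1],
  [0,0,0,0,0,0,1],
  [0,0,0,0,0,0,1],
  [0,0,0,0,0,0,1],
  [0,0,0,0,0,0,1],
])

```text
time: 10.5
position: [0.4803, -0.2987, 0.0922]
orientation: [-0.012, 0.953, 0.041, 0.301]
contact_force: [-5.8, 3.9, 13.4]
grip_width: 0.169
grasp_force: 58.3
```

Run:
```python
from ster import *
p,R=cur();print(p,PT(.084),R.apply([0,0,1])+AX)
open('grasp.txt','w').write(repr((p.tolist(),R.as_quat().tolist())))
V=tool(YAW,0)
a=np.array([.44,-.29,.28]); go(a,tool(.15,.2));go(W(13,157,0)+[0,0,.26],V,(a,tool(.15,.2)))
```

```text
[ 0.4803 -0.2987  0.0922] [ 0.4807 -0.2968  0.0911] [ 0.0018 -0.0026  0.0011]
t [ 0.253 -0.039 -0.588] w [ 0.018 -0.263 -0.037] rows>= 4.6
t [ 0.255 -1.641  0.12 ] w [ 0.004 -0.127 -0.035] rows>= 12.0
```

>>> arm_command([
  [0,0,-0.06,0,0,0,1],
  [0,0,-0.14,0,0,0,1],
  [0,0,-0.22,0,0,0,1],
  [0,0,-0.3,0,0,0,1],
  [0,0,-0.38,0,0,0,1],
  [0.1,-0.02,-0.48,0,-0.1,-0.01,1],
  [0.2,-0.03,-0.56,0.01,-0.18,-0.02,1],
  [0.25,-0.04,-0.59,0.018,-0.263,-0.037,1],
  [0.25,-0.04,-0.59,0.018,-0.263,-0.037,1],
  [0.25,-0.04,-0.59,0.018,-0.263,-0.037,1],
])

```text
time: 11.33
position: [0.4404, -0.2895, 0.2809]
orientation: [-0.006, 0.992, 0.075, 0.098]
contact_force: [0.5, -0.4, -0.6]
grip_width: 0.163
grasp_force: 58.6
```

```bash
python3 snap.py i wrist scene side
python3 - <<'E'
from ster import *;from geo import *;from blobs import *
V=tool(YAW,0);go(W(13,157,0)+[0,0,.26],V);print(r.get_state()['grip_width'],r.get_state()['grasp_force'],cur()[0])
p,R=cur();tip=p+R.apply([0,0,.084]);print('tip pred',tip,proj('scene',tip),proj('side',tip))
E
```

```text
wrist [[371.64829954431775, 0.0, 314.1349596242192], [0.0, 371.64829954431775, 240.103058758791], [0.0, 0.0, 1.0]] [[0.152, -0.981, -0.125, 0.493], [-0.988, -0.15, -0.02, -0.282], [0.001, 0.126, -0.992, 0.429], [0.0, 0.0, 0.0, 1.0]]
scene [[542.7863034824181, 0.0, 320.60012575976225], [0.0, 542.7863034824181, 237.61190011591378], [0.0, 0.0, 1.0]] [[0.772, -0.35, 0.53, -0.173], [-0.635, -0.415, 0.651, -0.768], [-0.008, -0.84, -0.543, 0.826], [0.0, 0.0, 0.0, 1.0]]
side [[548.7174411749808, 0.0, 318.5442588916188], [0.0, 548.7174411749808, 249.2348875387871], [0.0, 0.0, 1.0]] [[-0.239, -0.473, 0.848, -0.426], [-0.971, 0.101, -0.218, 0.233], [0.018, -0.875, -0.483, 0.657], [0.0, 0.0, 0.0, 1.0]]
t [ 0.258 -1.638  0.116] w [ 0.002 -0.127 -0.036] rows>= 12.0
0.16214975750440552 58.577817510813475 [ 0.4386 -0.2892  0.2774]
tip pred [ 0.455  -0.2865  0.195 ] [421.8593 298.1851] [463.1408 216.8802]
```

>>> arm_command([
  [0.1,-0.82,0,0,-0.06,-0.02,1],
  [0.1,-0.82,0,0,-0.06,-0.02,1],
  [0.1,-0.82,0,0,-0.06,-0.02,1],
  [0.1,-0.82,0,0,-0.06,-0.02,1],
  [0.1,-0.82,0,0,-0.06,-0.02,1],
  [0.1,-0.82,0,0,-0.06,-0.02,1],
  [0.1,-0.82,0,0,-0.06,-0.02,1],
])

```text
time: 12.07
position: [0.4301, -0.0366, 0.2843]
orientation: [-0.005, 0.994, 0.092, 0.053]
contact_force: [0.7, -1.1, -0.1]
grip_width: 0.163
grasp_force: 58.7
```

Run:
```python
from ster import *
V=tool(YAW,0);go(W(13,157,0)+[0,0,.24],V);print(cur()[0])
```

```text
t [ 0.19  -0.794  0.168] w [ 0.001 -0.067 -0.013] rows>= 6.0
[ 0.4301 -0.0366  0.2843]
```

>>> arm_command([
  [0.05,-0.2,0,0,-0.067,-0.013,1],
  [0.15,-0.5,0.05,0,-0.067,-0.013,1],
  [0.19,-0.79,0.08,0,-0.067,-0.013,1],
  [0.19,-0.79,0.08,0,-0.067,-0.013,1],
  [0.19,-0.79,0.08,0,-0.067,-0.013,1],
  [0.19,-0.794,0.168,0,-0.067,-0.013,1],
  [0.19,-0.794,0.168,0,-0.067,-0.013,1],
  [0.19,-0.794,0.168,0,-0.067,-0.013,1],
  [0.19,-0.794,0.168,0,-0.067,-0.013,1],
])

```text
time: 12.82
position: [0.4491, 0.2028, 0.2387]
orientation: [0.002, 0.995, 0.1, -0.002]
contact_force: [-0.0, 0.4, 0.3]
grip_width: 0.162
grasp_force: 58.8
```

```bash
python3 snap.py j wrist side >/dev/null
python3 - <<'E'
from ster import *;from geo import *;from blobs import *
p,R=cur();print(p,go(W(13,157,0)+[0,0,.24],tool(YAW,0)))
bl=([100,110,40],[125,255,255]);gr=([45,120,40],[85,255,255])
for n in ('wrist','side'):
  for k,c in (('blue',bl),('green',gr)):
    try:
      ct,s=blob(n,*c,(150,150,480,480) if n=='wrist' else (150,180,300,400));print(n,k,ct,s)
    except ValueError: print(n,k,'none')
  print(n,'tip',proj(n,p+R.apply([0,0,.084])),'pen@tips',proj(n,p+R.apply([0,0,.01])),'green',proj(n,W(0,157,60)),'ends',proj(n,W(17,157,63)),proj(n,W(-17,157,56)))
im=pickle.load(open('wrist.pkl','rb'))['pixels']
t=proj('wrist',p+R.apply([0,0,.06])).astype(int);print(t);print(im[t[1],t[0]-30:t[0]+31:2].tolist())
t=proj('side',p+R.apply([0,0,.06])).astype(int);im=pickle.load(open('side.pkl','rb'))['pixels'];print(t);print(im[t[1],t[0]-16:t[0]+17].max(1).tolist())
E
```

```text
t [-0.003 -0.024 -0.001] w [ 0.002  0.001 -0.004] rows>= 0.2
[0.4498 0.2021 0.2398] None
wrist blue [314.6472 366.149 ] [ 295  314   41  102 3450]
wrist green [305.3707 225.8564] [295 207  22  38 731]
wrist tip [314.8228 250.88  ] pen@tips [314.964  308.8724] green [305.8935 227.7218] ends [305.6339 209.8261] [306.1726 244.4223]
side blue none
side green none
side tip [214.4687 261.4344] pen@tips [211.1807 224.6978] green [216.4148 310.0381] ends [213.7296 303.9633] [219.2011 316.6983]
[314 265]
[[190, 195, 207], [189, 194, 206], [190, 195, 206], [190, 195, 206], [190, 196, 208], [190, 195, 206], [191, 196, 207], [190, 194, 206], [146, 150, 161], [90, 97, 102], [88, 93, 99], [90, 95, 104], [88, 96, 101], [92, 97, 103], [94, 99, 102], [91, 95, 99], [90, 95, 100], [92, 96, 99], [93, 97, 102], [92, 97, 100], [90, 93, 98], [92, 97, 103], [107, 110, 118], [112, 117, 124], [109, 114, 121], [111, 115, 123], [111, 115, 122], [111, 118, 122], [130, 135, 143], [141, 146, 154], [141, 145, 156]]
[213 249]
[139, 143, 151, 160, 165, 166, 167, 167, 167, 166, 167, 167, 166, 168, 167, 167, 165, 166, 167, 166, 166, 165, 165, 163, 164, 164, 165, 163, 164, 165, 163, 163, 164]
```

>>> arm_command([
  [0.01,-0.024,0,0,0,0,1],
  [0.01,-0.024,0.06,0,0,0,1],
  [0.01,-0.024,0.14,0,0,0,1],
  [0.01,-0.024,0.22,0,0,0,1],
  [0.01,-0.024,0.28,0,0,0,1],
  [0.01,-0.024,0.28,0,0,0,1],
])

```text
time: 13.42
position: [0.45, 0.21, 0.1525]
orientation: [0.002, 0.995, 0.1, -0.003]
contact_force: [-0.3, -0.4, -1.2]
grip_width: 0.167
grasp_force: 58.7
```

Run:
```python
from ster import *
p,R=cur();print(p,RS.inv().apply(p-O)*1000);print(R.apply([0,0,1]));go(W(17,157,141),tool(YAW,0))
```

```text
[0.45   0.21   0.1525] [ 15.7045 157.351  152.5071]
[-0.0054 -0.0047 -1.    ]
t [0.005 0.001 0.038] w [ 0.002  0.004 -0.004] rows>= 0.3
```

>>> arm_command([
  [0.004,0,0.006,0,0,0,1],
  [0.004,0,0.012,0,0,0,1],
  [0.004,0,0.018,0,0,0,1],
  [0.004,0,0.024,0,0,0,1],
  [0.004,0,0.028,0,0,0,1],
  [0.004,0,0.032,0,0,0,1],
  [0.004,0,0.032,0,0,0,1],
])

```text
time: 14.0
position: [0.4525, 0.2111, 0.146]
orientation: [0.002, 0.995, 0.1, -0.0]
contact_force: [0.3, 1.0, 1.9]
grip_width: 0.165
grasp_force: 59.1
```

>>> arm_command([
  [0,0,0.004,0,0,0,1],
  [0,0,0.008,0,0,0,1],
  [0,0,0.012,0,0,0,1],
  [0,0,0.012,0,0,0,1],
])

```text
time: 14.33
position: [0.4534, 0.2113, 0.1439]
orientation: [0.002, 0.995, 0.1, 0.001]
contact_force: [0.9, -0.0, 21.7]
grip_width: 0.165
grasp_force: 61.0
```

>>> arm_command([
  [0,0,0.004,0,0,0,1],
  [0,0,0.008,0,0,0,1],
  [0,0,0.008,0,0,0,1],
])

```text
time: 14.58
position: [0.4545, 0.2117, 0.1433]
orientation: [0.001, 0.995, 0.1, 0.003]
contact_force: [1.1, 1.0, 40.2]
grip_width: 0.161
grasp_force: 61.7
```

>>> arm_command([
  [0,0,-0.05,0,0,0,1],
  [0,0,-0.15,0,0,0,1],
  [0,0,-0.25,0,0,0,1],
  [-0.007,0.024,-0.35,0,0,0,1],
  [-0.01,0.024,-0.35,0,0,0,1],
  [-0.01,0.024,-0.35,0,0,0,1],
])

```text
time: 15.08
position: [0.4511, 0.2037, 0.2459]
orientation: [0.002, 0.995, 0.1, 0.0]
contact_force: [0.7, 0.3, -0.9]
grip_width: 0.164
grasp_force: 59.4
```

```bash
cp wrist.pkl wold.pkl; python3 snap.py k wrist scene>/dev/null
python3 - <<'E'
from ster import *;from geo import *;from blobs import *
p,R=cur();print(p)
gr=([45,120,40],[85,255,255]);print(blob('wrist',*gr,(150,150,480,480)))
# rocker end corners: predicted rows for off / on
for nm,a in (('off',.2),('on',-.2)):
  f=lambda x:(W(x*np.cos(a)-3.5*np.sin(a),157,57+x*np.sin(a)+3.5*np.cos(a)))
  print(nm,proj('wrist',f(19)),proj('wrist',f(-19)))
im=pickle.load(open('wrist.pkl','rb'))['pixels'];c=int(proj('wrist',W(0,157,60))[0])
print(c,[(y,im[y,c-6].tolist()) for y in range(200,252,3)])
old=pickle.load(open('wold.pkl','rb'))['pixels'];print([(y,old[y,299].tolist()) for y in range(200,252,3)])
E
```

```text
[0.4505 0.2037 0.2437]
(array([305.9133, 226.5332]), array([296, 206,  21,  41, 784], dtype=int32))
off [306.2876 210.154 ] [306.8286 247.2838]
on [306.422  206.6315] [306.6811 248.6318]
306 [(200, [130, 132, 134]), (203, [123, 127, 128]), (206, [71, 113, 60]), (209, [85, 147, 67]), (212, [91, 145, 77]), (215, [87, 146, 71]), (218, [84, 148, 65]), (221, [83, 146, 66]), (224, [86, 148, 65]), (227, [86, 150, 70]), (230, [85, 148, 68]), (233, [88, 149, 68]), (236, [86, 148, 64]), (239, [87, 149, 67]), (242, [81, 146, 61]), (245, [83, 147, 65]), (248, [114, 126, 116]), (251, [128, 129, 131])]
[(200, [123, 124, 126]), (203, [70, 69, 72]), (206, [55, 80, 53]), (209, [75, 136, 58]), (212, [79, 144, 60]), (215, [97, 141, 88]), (218, [80, 145, 62]), (221, [77, 144, 61]), (224, [77, 143, 57]), (227, [75, 145, 60]), (230, [75, 142, 55]), (233, [75, 144, 56]), (236, [76, 145, 59]), (239, [78, 143, 58]), (242, [76, 142, 55]), (245, [88, 129, 81]), (248, [128, 128, 130]), (251, [126, 127, 129])]
```

Run:
```python
from ster import *;from geo import *;from blobs import *
bl=([100,110,40],[125,255,255]);print(blob('wrist',*bl,(150,150,480,480)))
import shutil
a=np.array([.44,-.29,.29]);m=np.array([.44,-.04,.28])
go(m,tool(.15,.1));go(a,tool(.1,.35),(m,tool(.15,.1)))
```

```text
(array([314.4387, 366.2103]), array([ 294,  314,   41,  102, 3424], dtype=int32))
t [-0.197  0.789 -0.117] w [0.001 0.066 0.032] rows>= 5.9
t [-0.121  0.824 -0.046] w [-0.007  0.159  0.031] rows>= 6.0
```

Rocker extents now match "on" (rows 206–247), and the pen hasn't slipped in the grip. Return to the stand.

>>> arm_command([
  [-0.05,0.1,-0.08,0,0.06,0.03,1],
  [-0.12,0.35,-0.12,0,0.066,0.03,1],
  [-0.2,0.79,-0.12,0,0.066,0.03,1],
  [-0.2,0.79,-0.12,0,0.066,0.03,1],
  [-0.2,0.79,-0.12,0,0.066,0.03,1],
  [-0.2,0.79,-0.12,0,0.066,0.03,1],
  [-0.2,0.79,-0.12,0,0.066,0.03,1],
])

```text
time: 15.77
position: [0.4388, -0.0456, 0.2804]
orientation: [-0.003, 0.996, 0.074, 0.05]
contact_force: [0.3, 1.0, -1.2]
grip_width: 0.163
grasp_force: 59.4
```

>>> arm_command([
  [-0.12,0.82,-0.05,0,0.159,0.03,1],
  [-0.12,0.82,-0.05,0,0.159,0.03,1],
  [-0.12,0.82,-0.05,0,0.159,0.03,1],
  [-0.12,0.82,-0.05,0,0.159,0.03,1],
  [-0.12,0.82,-0.05,0,0.159,0.03,1],
  [-0.12,0.82,-0.05,0,0.159,0.03,1],
  [-0.12,0.82,-0.05,0,0.159,0.03,1],
  [-0.12,0.82,-0.05,0,0.159,0.03,1],
])

```text
time: 16.43
position: [0.4395, -0.2936, 0.2909]
orientation: [-0.015, 0.984, 0.05, 0.173]
contact_force: [1.1, -0.2, -0.5]
grip_width: 0.162
grasp_force: 59.4
```

Run:
```python
from ster import *
print(cur()[0]);p,q=eval(open('grasp.txt').read());Rg=Ro.from_quat(q);p=np.array(p)
pre=p+.11*AX+.0*N; go(pre,Rg)
mid=p-.002*N   # centre a little
go(mid+.004*AX,Rg,(pre,Rg))
```

```text
[ 0.4395 -0.2936  0.2909]
t [-0.196  0.031  0.314] w [-0.014  0.168  0.006] rows>= 2.7
t [ 0.006 -0.001  0.353] w [0. 0. 0.] rows>= 2.5
```

>>> arm_command([
  [-0.2,0.03,0.0,-0.014,0.168,0.006,1],
  [-0.2,0.03,0.1,-0.014,0.168,0.006,1],
  [-0.196,0.031,0.2,-0.014,0.168,0.006,1],
  [-0.196,0.031,0.314,-0.014,0.168,0.006,1],
  [-0.196,0.031,0.314,-0.014,0.168,0.006,1],
  [-0.196,0.031,0.314,-0.014,0.168,0.006,1],
  [-0.196,0.031,0.314,-0.014,0.168,0.006,1],
])

```text
time: 17.02
position: [0.4189, -0.2998, 0.1858]
orientation: [-0.011, 0.952, 0.044, 0.303]
contact_force: [-1.0, 0.3, 0.1]
grip_width: 0.166
grasp_force: 59.4
```

Run:
```python
from ster import *
p,q=eval(open('grasp.txt').read());Rg=Ro.from_quat(q);p=np.array(p)
go(p-.002*N+.045*AX,Rg);go(p-.002*N+.004*AX,Rg)
```

```text
t [-0.006  0.013  0.223] w [-0.    -0.001  0.004] rows>= 1.6
t [-0.007  0.013  0.36 ] w [-0.    -0.001  0.004] rows>= 2.6
```

>>> arm_command([
  [-0.006,0.013,0.04,0,0,0.004,1],
  [-0.006,0.013,0.1,0,0,0.004,1],
  [-0.006,0.013,0.16,0,0,0.004,1],
  [-0.006,0.013,0.22,0,0,0.004,1],
  [-0.006,0.013,0.22,0,0,0.004,1],
])

```text
time: 17.43
position: [0.4565, -0.3001, 0.1291]
orientation: [-0.012, 0.952, 0.041, 0.302]
contact_force: [-1.0, 0.0, -1.0]
grip_width: 0.165
grasp_force: 59.4
```

>>> arm_command([
  [0,0,0.03,0,0,0,1],
  [0,0,0.06,0,0,0,1],
  [0,0,0.09,0,0,0,1],
  [0,0,0.12,0,0,0,1],
  [0,0,0.135,0,0,0,1],
  [0,0,0.135,0,0,0,1],
])

```text
time: 17.93
position: [0.4788, -0.2984, 0.0955]
orientation: [-0.012, 0.952, 0.041, 0.302]
contact_force: [0.4, 0.9, 0.2]
grip_width: 0.164
grasp_force: 59.4
```

Run:
```python
from ster import *
p,q=eval(open('grasp.txt').read());Rg=Ro.from_quat(q);p=np.array(p);c=cur()[0];print(c,'s',(c-p)@AX,'n',(c-p)@N)
```

```text
[ 0.4788 -0.2984  0.0955] s 0.0035352151753847505 n -0.0007591214632940387
```

Inserted to 3.5 mm above the original depth, with no contact force. Now I release to half-open and back off along the axis.

>>> arm_command([
  [0,0,0,0,0,0,0],
  [0,0,0,0,0,0,0],
  [0,0,0,0,0,0,0],
  [0,0,0,0,0,0,0],
  [0,0,-0.08,0,0,0,0],
  [0,0,-0.16,0,0,0,0],
  [0,0,-0.24,0,0,0,0],
  [0,0,-0.32,0,0,0,0],
  [0,0,-0.32,0,0,0,0],
  [0,0,-0.32,0,0,0,0],
])

```text
time: 18.77
position: [0.4231, -0.304, 0.1761]
orientation: [-0.01, 0.952, 0.04, 0.303]
contact_force: [-1.0, 0.4, -0.9]
grip_width: 0.501
grasp_force: 0.0
```

```bash
python3 snap.py m wrist scene side>/dev/null
python3 - <<'E'
from ster import *;from geo import *;from blobs import *
bl=([100,110,40],[125,255,255]);print(blob('wrist',*bl,(220,200,420,400)));print('pen pred',[proj('wrist',PT(k)).round(1) for k in (.095,.115,.135)])
gr=([45,120,40],[85,255,255])
for n,c,b in (('scene',bl,(410,315,440,345)),('side',bl,(440,230,480,265)),('side',gr,(190,290,240,340))):
    try: print(n,*blob(n,*c,b))
    except ValueError: print(n,'none')
im={t:cv2.imread(f'pics/{t}_side.png').astype(int) for t in 'am'}
d=np.abs(im['a']-im['m']).max(2)>60
print('rocker region side diff',np.argwhere(d[300:345,165:235]).mean(0) if d[300:345,165:235].any() else 0,d[300:345,165:235].sum())
st=r.get_state();print(st['position'],st['contact_force'],st['time'])
E
```

```text
(array([313.6464, 265.0469]), array([302, 242,  23,  48, 939], dtype=int32))
pen pred [array([309.4, 250.1]), array([309.2, 261.3]), array([308.9, 274.6])]
scene [423.9412 331.5882] [422 330   5   4  17]
side [462.4744 250.6026] [456 245  14  12  78]
side [216.7143 310.9091] [211 307  13   9  77]
rocker region side diff [13.1374 59.6183] 131
[ 0.4234 -0.303   0.1741] [0.1525 1.0684 0.015 ] 18.9167
```

>>> arm_command([
  [0,0,-0.1,0,0,0,0],
  [0,0,-0.2,0,0,0,0],
  [0,0,-0.25,0,0,0,0],
  [0,0,-0.25,0,0,0,0],
  [0,0,-0.25,0,0,0,0],
])

```text
time: 19.33
position: [0.3804, -0.307, 0.2357]
orientation: [-0.012, 0.952, 0.04, 0.303]
contact_force: [0.3, -0.4, -0.9]
grip_width: 0.501
grasp_force: 0.0
```

```bash
python3 -c "
from rig import r
print(r.get_state()['position'],r.sign_off())"
```

```text
the job is handed in; nothing more can be done
[ 0.38035979 -0.30701338  0.23565376] None
```

I handed the job in at about 19 s, with the stay unlocked, the lid shut, the green rocker pressed on with the pen and the pen back in its well; the sign-off returned no verdict, so these are my own readings from the cameras and forces.

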